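Flip a camera module face up over the step of a turnover plate

TASK

The camera module lying face down on the mat must be turned face up: push it with the fingertips across the mat until it lies square against the front step of the low turnover plate, then keep pushing its trailing edge forward and upward so that it tips up on the step edge and flips over, ending flat, face up and wholly on the plate. Do not lift or carry the module, and leave the case, the cup and the screwdriver where they are.

Things in the scene. Friction and masses are not known exactly. Their poses are not given: they have to be found in the camera images.
- module_center (a point): centre of the camera module, axes as module. Face down on the mat: x axis up, centre 10.5 mm above the mat. Face up on the plate: x axis down, centre 18.5 mm above the mat. At the start 115 to 185 mm in front of the step, within 35 mm of its middle line. A finger pressing the trailing side toward the step with 5 to 10 N carries it up by friction
- module: camera module, dark square block 53 mm (its y) by 52 mm (its z) by 21 mm thick (its x), 32 to 64 g; its face is the pale grey flat panel on the -x side, which starts underneath (the circuit board side shows). Its z axis starts pointing away from the plate, within 0.3 rad of the plate's -x. Origin: middle of the edge side nearest the plate
- plate_edge (a point): middle of the upper front edge of the turnover plate, 8 mm above the mat; x points horizontally from the step across the plate (the direction to push), y along the step edge, z up. The front of the step is a plain upright 8 mm face
- plate: fixed turnover plate, 8 mm thick aluminium with black rubber top and a yellow line along its front edge; 120 mm deep (x) and 170 mm wide (y), origin at the centre of its underside, the step at x = -60 mm. A fence 8 mm thick and 12 mm above the plate runs along the back, 6 mm thick and 10 mm high along the sides except for the front 45 mm
- lens_case: small dark grey case, 53 x 65 mm and 25 mm high, origin at the centre of its underside; bystander, beside the plate or behind the module
- cup: small blue open cup with screws, 62 mm across and 31 mm high, origin at the centre of its underside; bystander, beside the plate or behind the module
- driver: green screwdriver, 152 mm long (its y axis) and 20 mm thick, lying flat, origin at the middle of its underside; bystander, behind the plate's back fence
Mind the look-alikes: they are no part of the job. Leave any pink or yellow look-alike of the module alone.

How it is judged:
By the outcome, as a careful person would: the job done as asked, in the order asked, and still so for the second after the job is handed in, with the robot touching nothing.
It also fails if it takes over 45 s, if anything falls off the work surface, if the arm or the gripper's body presses on something with over 40 N, if the wrist force passes 120 N, or if a joint passes its speed limit or range.

ROBOT

A 6-joint arm with a two-finger parallel gripper is mounted at the origin on a cart in front of the work surface, level with it; the furniture and walls round the work are solid. World frame = base frame: x ahead of the robot, y to its left, z up, the work surface at z = 0. Lengths are in m, angles in rad, forces in N, time in s.
With the tool pointing down it reaches from about 0.375 to 0.975 m from the base axis. Payload 3.8 kg.
Tool frame: the origin (TCP) lies at the very end of the fingers, on their centre line; the grasp point (between the pads) lies 19 mm behind it; z points along the fingers, y is the direction in which the jaws open and shut (so a half turn about z gives the same grasp; the last joint's range is limited). The gripper opens to 85 mm and grips with 20 to 120 N. Pads are 22 mm wide; open, the fingers measure 114 mm over their backs; the gripper's body (76 mm by 85 mm) begins 54 mm behind the grasp point. The pads swing forward as they close: fully open they stand 13 mm farther back than shut.
Start: joints at [-1.149, 0.264, 1.604, -0, 1.274, -0.037], TCP at [0.299, -0.605, 0.231] pointing down, gripper open.
Joint ranges: [-2.63, 2.63], [-0.94, 2.18], [0.31, 2.57], [-1.31, 4.45], [0, 2.66], [-2.55, 2.55]. Speed limits (rad/s): [2.57, 2.57, 3.14, 3.14, 3.14, 3.14].

INTERFACE

Orientations are given as a rotation vector (axis times angle).
In Python, from workcell import bot, viewer gives the robot as it stands.
- The arm moves only by the tool jog_arm, never from a script. Its argument "motion" is a list of rows, each an object of numbers: "dx", "dy", "dz": the shift along the world's x, y, z in cm; "turn": the turn about the world's z in rad. A call has 1 to 12 rows; each row shifts and turns the commanded pose from where the row before left it; what a row does not reach is not made up. A row lasts 1/12 s, in which the tool goes at most 41.7 mm and 7.16 degrees, less where a joint would pass 70% of its speed; a pose out of reach is approached as far as the arm can. A call is refused whole if a number of a shift passes 4.17 or a number of a turn 0.125, either way. A call with a gripper value outside its range is refused whole. "fingers" is the finger opening in cm, from 0 to 8.54, set as the call begins (left out, the last holds). The fingers move at their own pace and stop on an object; "grip_force" is the grip in N (left out, the last holds). Time passes only in rows, so rows that do not move let the fingers close. It gives the time, the measured TCP pose, the force and the opening at its end, in the units of the state.
- bot.read_state(): the state, without advancing time (a new reading comes with each control period).
- viewer.read_camera(name): name is "side" or "top" or "wrist"; returns (picture, depth): 480x640x3 uint8, red, green, blue; 480x640 float32, m along the optical axis (not along the pixel's ray), 0 where there is no reading.
- viewer.camera_info(name): a dict with "vertical_fov" (degrees; the focal length in pixels is half the picture's height over the tangent of half this angle, whatever the lens; pixels are square), "cx", "cy" (the principal point, pixels), "R" (3x3) and "t" (3): a world point X has camera coordinates R X + t. Camera axes: x right, y down, z forward; pixel columns grow to the right and rows downward; lengths in m; the calibration is good to about 2 mm. A picture is of the moment at which its call begins: read the wrist's pose just before it. camera_info takes no time and is no camera call; for the wrist camera it gives the pose at the moment of the call.
- bot.finish_job(): hands the job in, once; it reports no verdict.
The state is a dict: "time": time; "q": joint angles; "joint_vel": joint speeds; "joint_torque": joint torques, N m; "tool_pos": TCP position; "tcp_rot": TCP orientation; "wrist_force": force on the tool from outside, world axes, zero at the start; "torque": the same for the moment, N m; "width": opening from 0.0 (shut) to 1.0 (fully open).
Only numpy, scipy, OpenCV 4.12 (cv2) and the standard library are available. Lean on these libraries where they do the work, as an engineer would, in place of code of your own. Each camera call takes 0.05 s, during which the arm holds its last target. There are 200 camera calls.

## Working session

There is one attempt and no reset: what is moved stays moved. The work goes in short steps, Python scripts to look and compute and a tool call to move; the robot and the scene stay as the last step left them, time stands still between calls to the robot, and variables do not carry over. Pictures are saved under pics/ and viewed, about 8 in all and at most 12, crops included, and the job is handed in when it is done.

Besides the shell and the picture viewer there is one more tool, called after "Emit:" as name(argument=value, ...), one argument or row to a line, values as JSON. jog_arm: Moves the arm, as the interface text tells. Its arguments: {"type":"object","properties":{"motion":{"type":"array"},"fingers":{"type":"number"},"grip_force":{"type":"number"}},"required":["motion"]}

```bash
mkdir -p pics; python3 - <<'E'
from workcell import bot, viewer
import cv2,numpy as np
s=bot.read_state(); print({k:np.round(v,3) for k,v in s.items()})
for n in("top","side"):
    p,d=viewer.read_camera(n); cv2.imwrite(f"pics/{n}0.png",p[:,:,::-1]); np.savez(f"{n}0.npz",p=p,d=d); print(n,viewer.camera_info(n))
E
```

```text
{'time': np.float64(0.0), 'q': array([-1.149,  0.265,  1.605,  0.   ,  1.274, -0.037]), 'joint_vel': array([ 0.002,  0.   , -0.001,  0.001, -0.001, -0.001]), 'joint_torque': array([-3.0000e-03, -5.1513e+01, -3.6731e+01, -1.0000e-03,  1.3000e-02,
        0.0000e+00]), 'tool_pos': array([ 0.299, -0.605,  0.23 ]), 'tcp_rot': array([-3.057e+00, -7.140e-01,  1.000e-03]), 'wrist_force': array([-0.747,  0.422,  0.297]), 'torque': array([-0.002,  0.016, -0.026]), 'width': np.float64(0.999)}
top {'vertical_fov': 56.89435720110817, 'cx': 316.367095123074, 'cy': 237.0562081553168, 'R': array([[ 0.00498335, -0.99998581, -0.00188544],
       [-0.98857076, -0.00464235, -0.15068613],
       [ 0.15067523,  0.00261482, -0.98857986]]), 't': array([0.23723174, 0.47924116, 0.84259347])}
side {'vertical_fov': 49.72202999182777, 'cx': 320.58358362563564, 'cy': 238.57331978335424, 'R': array([[-0.99613791, -0.08725299, -0.00980755],
       [-0.03294927,  0.47501405, -0.87936113],
       [ 0.08138561, -0.8756418 , -0.47605442]]), 't': array([ 0.48683197, -0.07645342,  1.04905515])}
```

View pics/top0.png

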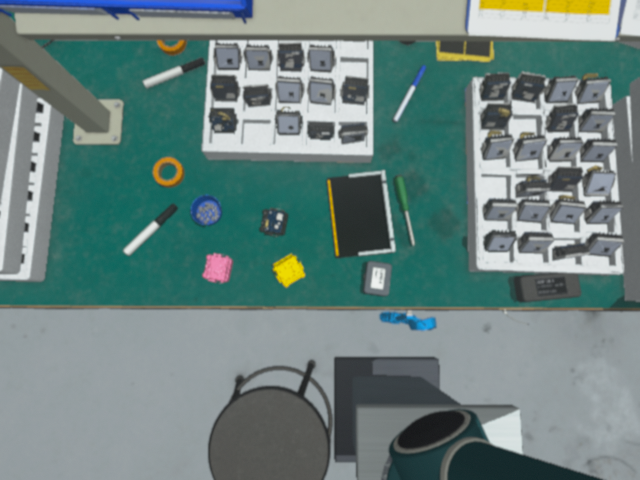

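View pics/side0.png

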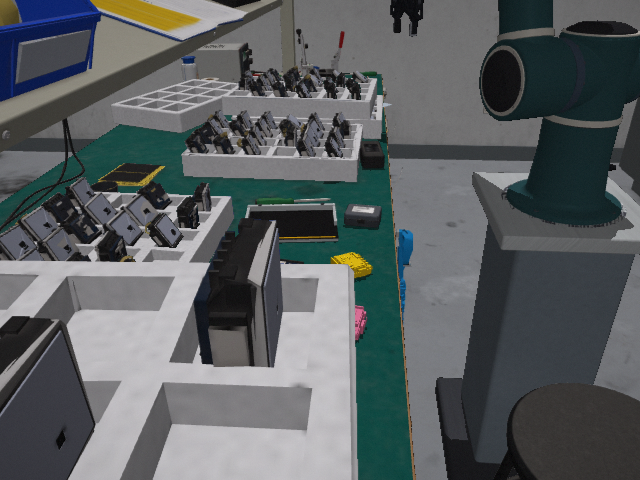

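The dark square block at top-view (273,222) is the module: black, in front of the yellow-lined step at about (333,216). The pink (217,268) and yellow (289,270) blocks are look-alikes. The cup is at (206,211), the case at (377,278) and the driver at (404,210). I'll confirm with one crop and measure.

```bash
cat > h.py <<'E'
from workcell import bot, viewer
import cv2,numpy as np
def ray(n,uv,z):
    c=viewer.camera_info(n); f=240/np.tan(np.radians(c["vertical_fov"]/2))
    uv=np.atleast_2d(np.array(uv,float)); r=np.c_[(uv[:,0]-c["cx"])/f,(uv[:,1]-c["cy"])/f,np.ones(len(uv))]
    R=c["R"];o=-R.T@c["t"];w=r@R
    return o+w*((z-o[2])/w[:,2])[:,None]
E
python3 - <<'E'
from h import *
p=np.load("top0.npz")["p"]; d=np.load("top0.npz")["d"]
x0,y0,x1,y1=180,160,420,300
cv2.imwrite("pics/c0.png",cv2.resize(p[y0:y1,x0:x1,::-1],None,fx=3.33,fy=3.33,interpolation=cv2.INTER_CUBIC))
h=cv2.cvtColor(p,cv2.COLOR_RGB2HSV)
def rect(m,z,name,box):
    M=np.zeros(m.shape,np.uint8);a,b,c,e=box;M[b:e,a:c]=m[b:e,a:c]
    M=cv2.morphologyEx(M,cv2.MORPH_CLOSE,np.ones((5,5)))
    n,l,s,_=cv2.connectedComponentsWithStats(M);k=1+np.argmax(s[1:,4])
    pts=np.argwhere(l==k)[:,::-1]; W=ray("top",pts,z)[:,:2].astype(np.float32)
    r=cv2.minAreaRect(W*1000);print(name,r,"px",s[k]);print(cv2.boxPoints(r).round(1).tolist())
rect(((h[...,2]<75)|(h[...,1]<90)).astype(np.uint8),.021,"module",(250,200,300,245))
y=((h[...,0]>15)&(h[...,0]<35)&(h[...,1]>120)&(h[...,2]>110)).astype(np.uint8)
rect(y,.008,"yline",(320,170,345,262))
rect(((h[...,2]<70)|(h[...,1]<70)).astype(np.uint8),.012,"plate",(322,165,400,262))
E
```

```text
module ((512.07568359375, 326.400634765625), (50.79868698120117, 56.550655364990234), 80.88298797607422) px [260 208  28  28 572]
[[480.1000061035156, 305.79998779296875], [536.0, 296.79998779296875], [544.0, 347.0], [488.20001220703125, 356.0]]
yline ((524.4730834960938, 206.3613739013672), (159.06808471679688, 7.221397399902344), 6.401539325714111) px [327 180  12  76 269]
[[445.0, 201.10000610351562], [445.79998779296875, 193.89999389648438], [603.9000244140625, 211.60000610351562], [603.0999755859375, 218.8000030517578]]
plate ((532.1078491210938, 149.57431030273438), (175.32757568359375, 125.74736022949219), 6.486121654510498) px [ 326  170   70   88 4853]
[[437.8999938964844, 202.10000610351562], [452.1000061035156, 77.19999694824219], [626.2999877929688, 97.0], [612.0999755859375, 221.89999389648438]]
```

View pics/c0.png

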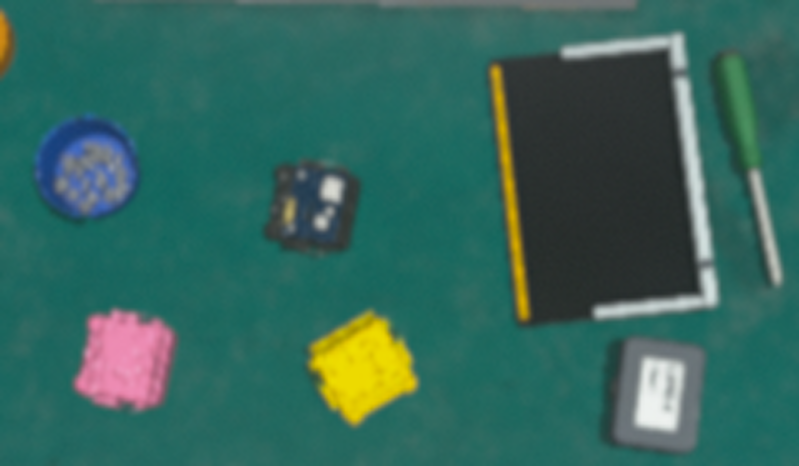

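Crop: the module (centre in the crop about (313,207), top view (273,222)) is black with its circuit-board side up. The yellow-line step is to its right, and the pink and yellow blocks are decoys. The push direction is about (0.112, −0.994), and the module must turn about +15° to sit square. Moving over, with the jaws set to about 2.2 cm so both fingertips make a wide pusher.

Emit:
jog_arm(
  motion=[
    {"dx":0.8,"dy":4.0,"turn":0.05},
    {"dx":0.8,"dy":4.0,"turn":0.05},
    {"dx":0.8,"dy":4.0,"turn":0.05},
    {"dx":0.8,"dy":4.0,"turn":0.05},
    {"dx":0.8,"dy":4.0,"turn":0.05},
    {"dx":0.8,"dy":4.0,"turn":0.05},
    {"dx":0.8,"dy":4.0,"turn":0.05},
    {"dx":0.8,"dy":4.0,"turn":0.05},
    {"dx":0.8,"dy":4.0,"turn":0.05},
    {"dx":0.8,"dy":4.0,"turn":0.05},
    {"dx":0.8,"dy":4.0,"turn":0.05},
    {"dx":0.8,"dy":4.0,"turn":0.05},
  ],
  fingers=2.2,
)

```text
validation failed for argument at $.mo...
```

Emit:
jog_arm(
  motion=[
    {"dx":0.8,"dy":4.0,"turn":0.05},
    {"dx":0.8,"dy":4.0,"turn":0.05},
    {"dx":0.8,"dy":4.0,"turn":0.05},
    {"dx":0.8,"dy":4.0,"turn":0.05},
    {"dx":0.8,"dy":4.0,"turn":0.05},
    {"dx":0.8,"dy":4.0,"turn":0.05},
    {"dx":0.8,"dy":4.0,"turn":0.05},
    {"dx":0.8,"dy":4.0,"turn":0.05},
    {"dx":0.8,"dy":4.0,"turn":0.05},
    {"dx":0.8,"dy":4.0,"turn":0.05},
    {"dx":0.8,"dy":4.0,"turn":0.05},
    {"dx":0.8,"dy":4.0,"turn":0.05},
  ],
)

```text
validation failed for argument at $.mo...
```

Emit:
jog_arm(
  motion=[
    {"dx":0.8,"dy":4.0,"dz":0,"turn":0.05},
    {"dx":0.8,"dy":4.0,"dz":0,"turn":0.05},
    {"dx":0.8,"dy":4.0,"dz":0,"turn":0.05},
    {"dx":0.8,"dy":4.0,"dz":0,"turn":0.05},
    {"dx":0.8,"dy":4.0,"dz":0,"turn":0.05},
    {"dx":0.8,"dy":4.0,"dz":0,"turn":0.05},
    {"dx":0.8,"dy":4.0,"dz":0,"turn":0.05},
    {"dx":0.8,"dy":4.0,"dz":0,"turn":0.05},
    {"dx":0.8,"dy":4.0,"dz":0,"turn":0.05},
    {"dx":0.8,"dy":4.0,"dz":0,"turn":0.05},
    {"dx":0.8,"dy":4.0,"dz":0,"turn":0.05},
    {"dx":0.8,"dy":4.0,"dz":0,"turn":0.05},
  ],
  fingers=2.2,
)

```text
time: 1.1
tool_pos: [0.3945, -0.1233, 0.231]
tcp_rot: [-2.71, -1.589, -0.0]
wrist_force: [1.9, -0.3, 0.7]
width: 0.258
```

Emit:
jog_arm(
  motion=[
    {"dx":0.9,"dy":4.0,"dz":0,"turn":0.052},
    {"dx":0.9,"dy":4.0,"dz":0,"turn":0.052},
    {"dx":0.9,"dy":4.0,"dz":0,"turn":0.052},
    {"dx":0.9,"dy":4.0,"dz":0,"turn":0.052},
    {"dx":0.9,"dy":4.0,"dz":0,"turn":0.052},
    {"dx":0.9,"dy":4.0,"dz":0,"turn":0.052},
    {"dx":0.9,"dy":4.0,"dz":0,"turn":0.052},
    {"dx":0.9,"dy":4.0,"dz":0,"turn":0.052},
    {"dx":0.9,"dy":4.0,"dz":0,"turn":0.052},
    {"dx":0.9,"dy":4.0,"dz":0,"turn":0.052},
    {"dx":0.9,"dy":4.0,"dz":0,"turn":0.052},
    {"dx":0.9,"dy":4.0,"dz":0,"turn":0.052},
  ],
)

```text
time: 2.1
tool_pos: [0.5026, 0.3568, 0.2306]
tcp_rot: [-2.09, -2.345, 0.001]
wrist_force: [0.5, 0.2, -1.5]
width: 0.257
```

Emit:
jog_arm(
  motion=[
    {"dx":0,"dy":2.7,"dz":-4,"turn":0},
    {"dx":0,"dy":0,"dz":-4,"turn":0},
    {"dx":0,"dy":0,"dz":-4,"turn":0},
    {"dx":0,"dy":0,"dz":-4,"turn":0},
    {"dx":0,"dy":0,"dz":0,"turn":0},
  ],
)

```text
time: 2.52
tool_pos: [0.496, 0.3738, 0.0664]
tcp_rot: [-2.09, -2.34, 0.028]
wrist_force: [-1.3, -1.8, -1.3]
width: 0.258
```

```bash
python3 - <<'E'
from h import *
s=bot.read_state();print(s["tool_pos"],s["tcp_rot"])
p,d=viewer.read_camera("wrist");np.savez("w1.npz",p=p,d=d);print(viewer.camera_info("wrist"))
q,_=viewer.read_camera("top")
cv2.imwrite("pics/w1.png",np.hstack([cv2.resize(p[:,:,::-1],(400,300)),cv2.resize(q[150:300,200:400,::-1],(400,300))]))
E
```

```text
[0.49599666 0.37377826 0.06641106] [-2.08998102 -2.33968079  0.02773336]
{'vertical_fov': 67.2536064917351, 'cx': 315.18927111919976, 'cy': 243.13414389678994, 'R': array([[ 0.99384525,  0.11009151, -0.01230738],
       [ 0.10895523, -0.95137922,  0.2881082 ],
       [ 0.02000928, -0.28767592, -0.95751877]]), 't': array([-0.53547185,  0.31096792,  0.3211276 ])}
```

View pics/w1.png

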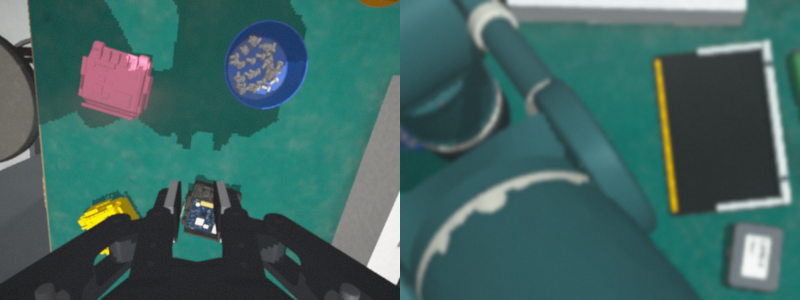

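Left (wrist view): module at about (202,212) near the fingertips, pink at (117,80), cup at (267,65), yellow at (105,220). The top view is blocked by the arm, but the plate is visible. Measuring the module from the wrist.

Emit:
jog_arm(
  motion=[
    {"dx":0,"dy":0,"dz":0,"turn":0},
    {"dx":0,"dy":0,"dz":0,"turn":0},
  ],
)

```text
time: 2.78
tool_pos: [0.5054, 0.3796, 0.0807]
tcp_rot: [2.093, 2.341, 0.01]
wrist_force: [-0.7, 0.9, 0.7]
width: 0.251
```

```bash
python3 - <<'E'
from h import *
s=bot.read_state();print(s["tool_pos"],s["tcp_rot"],s["q"])
c=viewer.camera_info("wrist");p,d=viewer.read_camera("wrist")
f=240/np.tan(np.radians(c["vertical_fov"]/2))
v,u=np.mgrid[:480,:640]; C=np.stack([(u-c["cx"])/f*d,(v-c["cy"])/f*d,d],-1)
W=(C-c["t"])@c["R"]
m=(d>0)&(abs(W[...,2]-.018)<.008)&(W[...,1]>.27)&(W[...,1]<.37)&(W[...,0]>.46)&(W[...,0]<.56)
P=W[m];print(m.sum());r=cv2.minAreaRect((P[:,:2]*1000).astype(np.float32));print(r,cv2.boxPoints(r).tolist(),np.median(P[:,2]))
X=c["R"]@s["tool_pos"]+c["t"];print("tcp px",X[:2]/X[2]*f+[c["cx"],c["cy"]])
E
```

```text
[0.50541883 0.37959773 0.080661  ] [2.09304689 2.34083832 0.00961715] [6.04762362e-01 3.10183919e-01 1.83966045e+00 2.40262567e-05
 9.85452460e-01 4.93093604e-01]
4001
((513.6399536132812, 327.93536376953125), (38.81855773925781, 59.37693786621094), 1.4653328657150269) [[493.4778137207031, 357.1177978515625], [494.9962463378906, 297.76025390625], [533.8021240234375, 298.7529296875], [532.28369140625, 358.1104736328125]] 0.018864526548102008
tcp px [315.50510999 309.84546696]
```

Emit:
jog_arm(
  motion=[
    {"dx":0,"dy":0,"dz":-2.0,"turn":0},
    {"dx":0,"dy":0,"dz":-2.0,"turn":0},
    {"dx":0,"dy":0,"dz":-1.5,"turn":0},
    {"dx":0,"dy":0,"dz":-1.0,"turn":0},
    {"dx":0,"dy":0,"dz":-0.8,"turn":0},
    {"dx":0,"dy":0,"dz":0,"turn":0},
    {"dx":0,"dy":0,"dz":0,"turn":0},
    {"dx":0,"dy":0,"dz":0,"turn":0},
  ],
)

```text
time: 3.5
tool_pos: [0.5039, 0.3788, 0.0051]
tcp_rot: [2.093, 2.342, 0.004]
wrist_force: [1.0, -1.1, 0.9]
width: 0.258
```

Emit:
jog_arm(
  motion=[
    {"dx":0.06,"dy":-0.5,"dz":0,"turn":0},
    {"dx":0.06,"dy":-0.5,"dz":0,"turn":0},
    {"dx":0.06,"dy":-0.5,"dz":0,"turn":0},
    {"dx":0.06,"dy":-0.5,"dz":0,"turn":0},
    {"dx":0.06,"dy":-0.5,"dz":0,"turn":0},
    {"dx":0.06,"dy":-0.5,"dz":0,"turn":0},
    {"dx":0.06,"dy":-0.5,"dz":0,"turn":0},
    {"dx":0.06,"dy":-0.5,"dz":0,"turn":0},
    {"dx":0.06,"dy":-0.5,"dz":0,"turn":0},
    {"dx":0.06,"dy":-0.5,"dz":0,"turn":0},
    {"dx":0.06,"dy":-0.5,"dz":0,"turn":0},
    {"dx":0.06,"dy":-0.5,"dz":0,"turn":0},
  ],
)

```text
time: 4.5
tool_pos: [0.5102, 0.3176, 0.0038]
tcp_rot: [2.094, 2.342, 0.0]
wrist_force: [0.6, 0.9, -0.2]
width: 0.257
```

Emit:
jog_arm(
  motion=[
    {"dx":0.06,"dy":-0.5,"dz":0,"turn":0},
    {"dx":0.06,"dy":-0.5,"dz":0,"turn":0},
    {"dx":0.06,"dy":-0.5,"dz":0,"turn":0},
    {"dx":0.06,"dy":-0.5,"dz":0,"turn":0},
    {"dx":0.06,"dy":-0.5,"dz":0,"turn":0},
    {"dx":0.04,"dy":-0.4,"dz":0,"turn":0},
    {"dx":0,"dy":0,"dz":0,"turn":0},
    {"dx":0,"dy":0,"dz":0,"turn":0},
  ],
)

```text
time: 5.17
tool_pos: [0.5135, 0.2887, 0.0036]
tcp_rot: [-2.094, -2.342, 0.001]
wrist_force: [-0.2, -0.4, -0.6]
width: 0.257
```

```bash
cat > meas.py <<'E'
from h import *
import sys
s=bot.read_state();t=s["tool_pos"]*1000
P=np.array([.112,-.994]);S=np.array([.994,.111])
print("t",s["time"],"tcp p,s,z",(t[:2]-[525,210])@P,(t[:2]-[525,210])@S,t[2],"F p,z",s["wrist_force"][:2]@P,s["wrist_force"][2])
if len(sys.argv)>1:
    n=sys.argv[1]
    p,_=viewer.read_camera("side");w,d=viewer.read_camera("wrist")
    a=cv2.resize(p[190:280,220:360,::-1],(467,300),interpolation=cv2.INTER_CUBIC)
    cv2.imwrite(f"pics/{n}.png",np.hstack([a,cv2.resize(w[240:,150:470,::-1],(333,300))]))
E
python3 meas.py m1
```

```text
t 5.1667 tcp p,s,z -79.55566449562173 -2.735792245507069 3.646155013906041 F p,z 0.3451718758541616 -0.5824600803295635
```

View pics/m1.png

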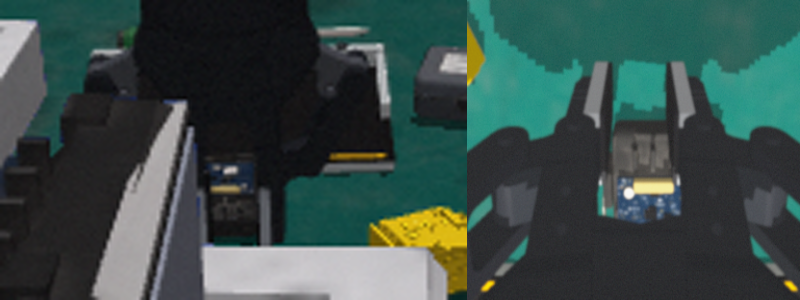

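Wrist (right): the module's trailing edge is at about (645,122), flush ahead of both fingers and looking square. The side view is mostly blocked by the tray. Creeping up to the step and watching force.

Emit:
jog_arm(
  motion=[
    {"dx":0.04,"dy":-0.3,"dz":0,"turn":0},
    {"dx":0.04,"dy":-0.3,"dz":0,"turn":0},
    {"dx":0.04,"dy":-0.3,"dz":0,"turn":0},
    {"dx":0.03,"dy":-0.2,"dz":0,"turn":0},
    {"dx":0.02,"dy":-0.2,"dz":0,"turn":0},
    {"dx":0.02,"dy":-0.1,"dz":0,"turn":0},
    {"dx":0,"dy":0,"dz":0,"turn":0},
    {"dx":0,"dy":0,"dz":0,"turn":0},
  ],
)

```text
time: 5.93
tool_pos: [0.5154, 0.275, 0.0037]
tcp_rot: [-2.094, -2.342, 0.0]
wrist_force: [0.5, -0.5, -0.7]
width: 0.26
```

```bash
python3 - <<'E'
from h import *
import runpy; runpy.run_path("meas.py")
s=bot.read_state();c=viewer.camera_info("wrist");p,d=viewer.read_camera("wrist")
f=240/np.tan(np.radians(c["vertical_fov"]/2))
v,u=np.mgrid[:480,:640]; C=np.stack([(u-c["cx"])/f*d,(v-c["cy"])/f*d,d],-1)
W=((C-c["t"])@c["R"])*1000
for uu in(305,312,320,328):
    print(uu,[(vv,round(float((W[vv,uu,:2]-[525,210])@[.112,-.994]),1),round(float(W[vv,uu,2]),1)) for vv in range(320,360,4)])
E
```

```text
t 5.9333 tcp p,s,z -65.64660212272474 -2.3058550223745478 3.7082524736500173 F p,z 0.5599960408671474 -0.6967244402267291
305 [(320, -58.0, -1.3), (324, -55.7, -1.9), (328, -54.2, -0.9), (332, -51.7, -1.8), (336, -52.7, 3.3), (340, -54.6, 9.7), (344, -54.3, 12.3), (348, -52.4, 12.2), (352, -51.3, 13.5), (356, -48.8, 12.7)]
312 [(320, -58.2, -1.1), (324, -55.7, -1.9), (328, -53.7, -1.8), (332, -51.9, -1.4), (336, -52.0, 2.1), (340, -51.3, 4.4), (344, -52.0, 8.7), (348, -51.2, 10.4), (352, -49.1, 10.2), (356, -50.3, 14.9)]
320 [(320, -58.2, -1.0), (324, -55.8, -1.7), (328, -54.1, -1.2), (332, -51.8, -1.6), (336, -52.4, 2.9), (340, -51.8, 5.1), (344, -52.1, 8.8), (348, -50.8, 9.9), (352, -49.2, 10.4), (356, -47.4, 10.6)]
328 [(320, -57.2, -2.9), (324, -56.2, -1.0), (328, -54.3, -0.8), (332, -51.7, -1.8), (336, -51.6, 1.5), (340, -52.4, 6.1), (344, -52.0, 8.6), (348, -50.9, 10.0), (352, -49.3, 10.5), (356, -50.5, 15.2)]
```

Emit:
jog_arm(
  motion=[
    {"dx":0.01,"dy":-0.1,"dz":0,"turn":0},
    {"dx":0.01,"dy":-0.1,"dz":0,"turn":0},
    {"dx":0,"dy":0,"dz":0,"turn":0},
  ],
)

```text
time: 6.23
tool_pos: [0.5156, 0.273, 0.0037]
tcp_rot: [2.094, 2.342, -0.0]
wrist_force: [-0.7, -0.3, 0.6]
width: 0.259
```

Emit:
jog_arm(
  motion=[
    {"dx":0.01,"dy":-0.1,"dz":0,"turn":0},
    {"dx":0,"dy":0,"dz":0,"turn":0},
    {"dx":0,"dy":0,"dz":0,"turn":0},
  ],
)

```text
time: 6.48
tool_pos: [0.5157, 0.272, 0.0037]
tcp_rot: [2.094, 2.342, -0.0]
wrist_force: [0.1, -0.4, -0.0]
width: 0.261
```

Emit:
jog_arm(
  motion=[
    {"dx":0.01,"dy":-0.1,"dz":0,"turn":0},
    {"dx":0,"dy":0,"dz":0,"turn":0},
    {"dx":0,"dy":0,"dz":0,"turn":0},
  ],
)

```text
time: 6.73
tool_pos: [0.5158, 0.2717, 0.0039]
tcp_rot: [-2.094, -2.342, -0.001]
wrist_force: [-0.8, 3.6, 0.6]
width: 0.259
```

Contact at the step is at y≈0.272, with a stiffness of about 5–6 N per mm. Pressing to about 7–8 N.

Emit:
jog_arm(
  motion=[
    {"dx":0.01,"dy":-0.08,"dz":0,"turn":0},
    {"dx":0,"dy":0,"dz":0,"turn":0},
    {"dx":0,"dy":0,"dz":0,"turn":0},
  ],
)

```text
time: 6.98
tool_pos: [0.5158, 0.2717, 0.0041]
tcp_rot: [-2.093, -2.341, -0.003]
wrist_force: [-0.2, 7.4, 0.6]
width: 0.259
```

Emit:
jog_arm(
  motion=[
    {"dx":0,"dy":-0.01,"dz":0.15,"turn":0},
    {"dx":0,"dy":0,"dz":0.15,"turn":0},
    {"dx":0,"dy":0,"dz":0.15,"turn":0},
    {"dx":0,"dy":0,"dz":0,"turn":0},
  ],
)

```text
time: 7.32
tool_pos: [0.516, 0.2713, 0.0087]
tcp_rot: [-2.093, -2.342, -0.002]
wrist_force: [-1.9, 5.9, 1.1]
width: 0.259
```

```bash
python3 meas.py m2
```

```text
t 7.3167 tcp p,s,z -61.94231676860782 -2.187886916696664 8.723510597869144 F p,z -6.079293172391715 1.1099865179871833
```

View pics/m2.png

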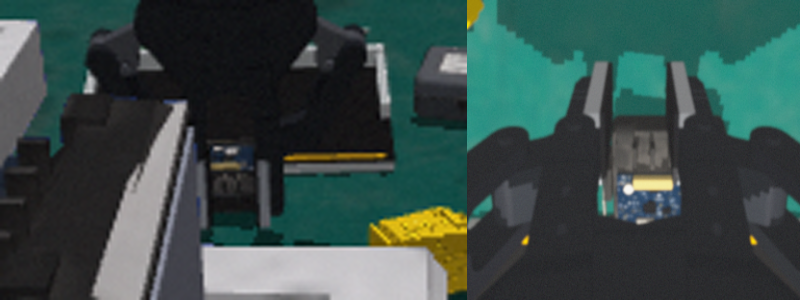

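Wrist view: the module sits the same relative to the fingers, consistent with being carried up with them. Continuing the arc to about 20°.

Emit:
jog_arm(
  motion=[
    {"dx":0,"dy":-0.03,"dz":0.22,"turn":0},
    {"dx":0,"dy":-0.03,"dz":0.22,"turn":0},
    {"dx":0.01,"dy":-0.04,"dz":0.22,"turn":0},
    {"dx":0.01,"dy":-0.05,"dz":0.22,"turn":0},
    {"dx":0.01,"dy":-0.06,"dz":0.22,"turn":0},
    {"dx":0.01,"dy":-0.06,"dz":0.22,"turn":0},
    {"dx":0,"dy":0,"dz":0,"turn":0},
  ],
)

```text
time: 8.0
tool_pos: [0.5165, 0.2684, 0.0222]
tcp_rot: [-2.094, -2.342, -0.002]
wrist_force: [-1.8, 5.0, 0.9]
width: 0.26
```

```bash
cat > prof.py <<'E'
from h import *
import runpy; runpy.run_path("meas.py")
c=viewer.camera_info("wrist");p,d=viewer.read_camera("wrist")
f=240/np.tan(np.radians(c["vertical_fov"]/2))
v,u=np.mgrid[:480,:640]; C=np.stack([(u-c["cx"])/f*d,(v-c["cy"])/f*d,d],-1)
W=((C-c["t"])@c["R"])*1000
for uu in(308,322):
    print(uu,[(vv,round(float((W[vv,uu,:2]-[525,210])@[.112,-.994]),1),round(float(W[vv,uu,2]),1)) for vv in range(310,420,6)])
E
python3 prof.py
```

```text
t 8.0 tcp p,s,z -59.00531951565429 -1.9512693998333293 22.206267261047234 F p,z -5.1972554273038725 0.8765944736675232
308 [(310, -47.5, -0.5), (316, -43.6, -1.5), (322, -41.2, 0.3), (328, -36.2, -2.6), (334, -47.1, 21.9), (340, -47.2, 27.0), (346, -45.5, 29.0), (352, -43.3, 30.0), (358, -38.4, 27.1), (364, -35.9, 27.7), (370, -33.7, 29.0), (376, -31.6, 30.2), (382, -28.9, 30.6), (388, -27.1, 32.2), (394, -20.5, 27.8), (400, -16.2, 26.6), (406, -11.1, 24.4), (412, -6.5, 23.0), (418, -68.3, 95.0)]
322 [(310, -47.1, -1.2), (316, -43.5, -1.6), (322, -40.2, -1.4), (328, -36.9, -1.3), (334, -47.0, 21.8), (340, -45.8, 24.8), (346, -44.5, 27.4), (352, -41.2, 26.8), (358, -39.4, 28.6), (364, -36.3, 28.4), (370, -33.8, 29.1), (376, -30.9, 29.3), (382, -31.1, 33.6), (388, -27.9, 33.2), (394, -20.8, 28.3), (400, -17.6, 28.2), (406, -13.5, 27.2), (412, -8.9, 25.7), (418, -68.0, 94.6)]
```

The trailing edge has lifted to z≈21 mm, tilted about 20° and held. Continuing to about 45°.

Emit:
jog_arm(
  motion=[
    {"dx":0.01,"dy":-0.1,"dz":0.22,"turn":0},
    {"dx":0.01,"dy":-0.1,"dz":0.21,"turn":0},
    {"dx":0.01,"dy":-0.11,"dz":0.21,"turn":0},
    {"dx":0.01,"dy":-0.11,"dz":0.2,"turn":0},
    {"dx":0.01,"dy":-0.12,"dz":0.2,"turn":0},
    {"dx":0.01,"dy":-0.12,"dz":0.19,"turn":0},
    {"dx":0.01,"dy":-0.13,"dz":0.19,"turn":0},
    {"dx":0.02,"dy":-0.14,"dz":0.18,"turn":0},
    {"dx":0.02,"dy":-0.15,"dz":0.18,"turn":0},
    {"dx":0.02,"dy":-0.15,"dz":0.17,"turn":0},
    {"dx":0,"dy":0,"dz":0,"turn":0},
  ],
)

```text
time: 8.97
tool_pos: [0.5179, 0.2561, 0.0421]
tcp_rot: [-2.094, -2.341, -0.003]
wrist_force: [-2.8, 5.0, 5.5]
width: 0.257
```

```bash
python3 prof.py
```

```text
t 8.9667 tcp p,s,z -46.65300447938214 -1.9309852617652763 42.09020969557616 F p,z -5.251952521204044 5.471541737016683
308 [(310, -23.8, -2.9), (316, -20.6, -1.8), (322, -16.5, -2.3), (328, -37.0, 40.6), (334, -34.3, 41.1), (340, -33.5, 44.7), (346, -32.3, 47.4), (352, -29.5, 47.7), (358, -22.7, 42.0), (364, -18.7, 40.8), (370, -17.5, 43.4), (376, -13.0, 41.6), (382, 9.9, 15.9), (388, 21.5, 6.0), (394, 24.6, 7.3), (400, 29.1, 6.9), (406, 33.3, 6.9), (412, 38.6, 5.8), (418, -56.4, 115.4)]
322 [(310, -24.7, -1.2), (316, -20.9, -1.2), (322, -17.0, -1.4), (328, -36.4, 39.5), (334, -34.8, 42.0), (340, -32.3, 42.8), (346, -30.9, 45.3), (352, -26.2, 42.6), (358, -22.5, 41.8), (364, -19.3, 41.6), (370, -16.7, 42.3), (376, -16.3, 46.1), (382, 9.3, 16.7), (388, 21.8, 5.7), (394, 25.7, 6.0), (400, 29.3, 6.6), (406, 33.4, 6.8), (412, 37.2, 7.3), (418, -55.5, 114.4)]
```

Tilt is now about 45°, with about 7.5 N radial press. Continuing to about 65°.

Emit:
jog_arm(
  motion=[
    {"dx":0.02,"dy":-0.16,"dz":0.15,"turn":0},
    {"dx":0.02,"dy":-0.16,"dz":0.15,"turn":0},
    {"dx":0.02,"dy":-0.17,"dz":0.14,"turn":0},
    {"dx":0.02,"dy":-0.17,"dz":0.14,"turn":0},
    {"dx":0.02,"dy":-0.18,"dz":0.13,"turn":0},
    {"dx":0.02,"dy":-0.19,"dz":0.13,"turn":0},
    {"dx":0.02,"dy":-0.19,"dz":0.12,"turn":0},
    {"dx":0.02,"dy":-0.2,"dz":0.11,"turn":0},
    {"dx":0,"dy":0,"dz":0,"turn":0},
  ],
)

```text
time: 9.77
tool_pos: [0.5197, 0.2419, 0.0534]
tcp_rot: [-2.094, -2.342, -0.003]
wrist_force: [-4.3, 3.9, 8.9]
width: 0.256
```

```bash
python3 prof.py
```

```text
t 9.7667 tcp p,s,z -32.251271300088526 -1.6921529464712317 53.38044985408626 F p,z -4.3509178183463995 8.873019050647553
308 [(310, -4.8, -0.8), (316, -19.6, 35.0), (322, -23.9, 48.8), (328, -22.2, 51.1), (334, -20.5, 53.3), (340, -18.2, 54.4), (346, -16.2, 56.0), (352, -7.7, 47.7), (358, -4.0, 46.9), (364, 27.2, 6.6), (370, 32.7, 4.9), (376, 35.6, 6.7), (382, 40.1, 6.4), (388, 44.7, 6.1), (394, 50.3, 4.6), (400, 53.4, 6.2), (406, 56.5, 7.9), (412, 62.0, 6.7), (418, -41.7, 126.3)]
322 [(310, -4.3, -1.7), (316, -19.9, 35.4), (322, -23.7, 48.4), (328, -22.1, 50.9), (334, -20.2, 52.8), (340, -17.9, 54.1), (346, -12.7, 50.6), (352, -7.9, 48.0), (358, -4.5, 47.7), (364, -2.4, 49.2), (370, 31.6, 6.5), (376, 36.4, 5.7), (382, 39.3, 7.6), (388, 44.7, 6.2), (394, 49.3, 5.9), (400, 52.9, 6.9), (406, 58.2, 5.9), (412, 62.5, 6.2), (418, -41.9, 126.5)]
```

Emit:
jog_arm(
  motion=[
    {"dx":0.01,"dy":-0.2,"dz":0.11,"turn":0},
    {"dx":0.01,"dy":-0.2,"dz":0.1,"turn":0},
    {"dx":0.01,"dy":-0.21,"dz":0.09,"turn":0},
    {"dx":0.01,"dy":-0.21,"dz":0.08,"turn":0},
    {"dx":0.02,"dy":-0.22,"dz":0.07,"turn":0},
    {"dx":0.02,"dy":-0.22,"dz":0.06,"turn":0},
    {"dx":0,"dy":0,"dz":0,"turn":0},
  ],
)

```text
time: 10.4
tool_pos: [0.521, 0.2286, 0.0587]
tcp_rot: [2.093, 2.342, 0.003]
wrist_force: [-2.7, 2.5, 8.4]
width: 0.262
```

```bash
python3 prof.py
```

```text
t 10.4 tcp p,s,z -18.95293105539204 -1.9306967079068622 58.65997961689218 F p,z -2.8324722740228516 8.369889032399541
308 [(310, -12.0, 45.1), (316, -12.4, 51.7), (322, -11.3, 55.4), (328, -8.8, 56.2), (334, -6.6, 57.6), (340, -3.8, 57.9), (346, -1.4, 58.9), (352, 35.4, 7.3), (358, 39.9, 6.8), (364, 44.2, 6.8), (370, 48.2, 7.2), (376, 53.1, 6.4), (382, 57.1, 7.0), (388, 61.6, 6.9), (394, 66.1, 6.9), (400, 71.8, 5.6), (406, 75.5, 6.6), (412, 79.5, 7.4), (418, -28.7, 131.8)]
322 [(310, -11.4, 44.0), (316, -12.0, 51.1), (322, -11.1, 55.0), (328, -8.6, 55.9), (334, -5.8, 56.2), (340, -2.9, 56.6), (346, 7.4, 45.1), (352, -90.4, 199.8), (358, 40.0, 6.7), (364, 44.6, 6.3), (370, 48.4, 7.0), (376, 52.8, 6.9), (382, 57.3, 6.8), (388, 61.9, 6.6), (394, 65.9, 7.3), (400, 70.7, 6.9), (406, 76.2, 5.8), (412, 79.8, 7.1), (418, -28.8, 131.9)]
```

Emit:
jog_arm(
  motion=[
    {"dx":0.02,"dy":-0.22,"dz":0.04,"turn":0},
    {"dx":0.02,"dy":-0.22,"dz":0.03,"turn":0},
    {"dx":0.02,"dy":-0.22,"dz":0.02,"turn":0},
    {"dx":0.02,"dy":-0.22,"dz":0.02,"turn":0},
    {"dx":0,"dy":0,"dz":0,"turn":0},
  ],
)

```text
time: 10.87
tool_pos: [0.5219, 0.2204, 0.0605]
tcp_rot: [2.094, 2.341, 0.004]
wrist_force: [-4.9, 3.8, 12.8]
width: 0.261
```

```bash
sed -i 's/range(310,420,6)/range(280,420,6)/' prof.py; python3 prof.py; python3 meas.py m3
```

```text
t 10.8667 tcp p,s,z -10.671943100222844 -1.8874308821679149 60.47175153926602 F p,z -4.299232923046672 12.769563319718312
308 [(280, -6.1, 15.2), (286, -6.0, 23.4), (292, -6.0, 31.3), (298, -6.3, 39.1), (304, -6.0, 45.2), (310, -5.4, 50.1), (316, -4.2, 53.6), (322, -3.6, 58.2), (328, -0.1, 57.3), (334, 2.0, 58.9), (340, 4.8, 59.3), (346, 40.7, 7.0), (352, 45.1, 6.8), (358, 49.4, 6.7), (364, 54.4, 5.7), (370, 58.5, 6.0), (376, 62.9, 6.1), (382, 66.3, 7.5), (388, 71.2, 6.9), (394, 74.9, 8.0), (400, 81.2, 5.9), (406, 84.8, 7.1), (412, 90.2, 6.4), (418, -20.6, 134.0)]
322 [(280, -6.7, 16.8), (286, -6.4, 24.5), (292, -6.2, 31.9), (298, -5.9, 38.3), (304, -5.2, 43.6), (310, -5.6, 50.5), (316, -4.3, 53.9), (322, -3.5, 58.1), (328, -0.3, 57.7), (334, 2.7, 57.7), (340, 13.5, 44.9), (346, 16.0, 46.3), (352, 45.0, 7.0), (358, 49.8, 6.1), (364, 53.6, 6.8), (370, 58.5, 6.1), (376, 62.1, 7.3), (382, 66.4, 7.4), (388, 71.3, 6.8), (394, 76.8, 5.7), (400, 80.6, 6.7), (406, 85.6, 6.2), (412, 90.5, 6.1), (418, -20.3, 133.6)]
t 10.9167 tcp p,s,z -10.812105439146803 -1.879484968521986 60.443786643369144 F p,z -4.1143602721857295 13.205328172901618
```

View pics/m3.png

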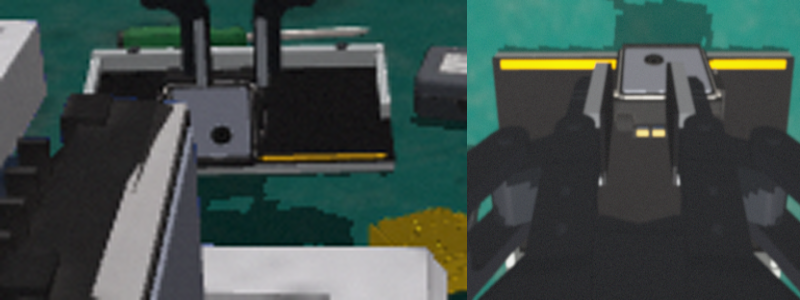

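Side (left): the module stands upright on the plate edge with its pale face toward the start side (210,125). Wrist: its top is flush under the fingers, and the depth profile shows it vertical at p≈−6 mm. Releasing upward, backing off, then pushing the top from behind.

Emit:
jog_arm(
  motion=[
    {"dx":0,"dy":0,"dz":0.15,"turn":0},
    {"dx":0,"dy":0,"dz":0.3,"turn":0},
    {"dx":0,"dy":0,"dz":0.7,"turn":0},
    {"dx":-0.1,"dy":1.0,"dz":0,"turn":0},
    {"dx":-0.1,"dy":1.0,"dz":0,"turn":0},
    {"dx":-0.08,"dy":0.7,"dz":0,"turn":0},
    {"dx":0,"dy":0,"dz":0,"turn":0},
  ],
)

```text
time: 11.6
tool_pos: [0.5177, 0.2483, 0.0691]
tcp_rot: [-2.092, -2.344, -0.0]
wrist_force: [-0.7, -0.4, 0.1]
width: 0.254
```

```bash
python3 prof.py
```

```text
t 11.6 tcp p,s,z -38.84008620460167 -2.9642656943564805 69.08381580314378 F p,z 0.28803299066413246 0.07517609192389113
308 [(280, -32.7, 20.1), (286, -28.8, 19.6), (292, -25.5, 20.7), (298, -20.8, 18.6), (304, -17.7, 19.9), (310, -13.7, 19.7), (316, -8.6, 17.4), (322, 0.9, 7.2), (328, 5.4, 6.7), (334, 9.9, 6.3), (340, 14.6, 5.6), (346, 18.7, 6.1), (352, 23.0, 6.3), (358, 26.8, 7.2), (364, 32.0, 6.3), (370, 36.2, 6.7), (376, 41.0, 6.4), (382, 46.2, 5.7), (388, 49.4, 7.7), (394, 55.3, 6.2), (400, 60.7, 5.5), (406, 64.9, 6.3), (412, 70.1, 6.0), (418, -49.1, 142.8)]
322 [(280, -32.8, 20.3), (286, -28.5, 19.0), (292, -25.5, 20.5), (298, -22.1, 21.2), (304, -16.8, 18.1), (310, -13.5, 19.2), (316, -8.8, 17.6), (322, 1.4, 6.3), (328, 5.2, 7.0), (334, 9.9, 6.3), (340, 13.8, 6.9), (346, 18.5, 6.4), (352, 23.2, 6.0), (358, 26.7, 7.4), (364, 30.9, 7.7), (370, 36.4, 6.5), (376, 40.3, 7.4), (382, 46.2, 5.8), (388, 50.4, 6.3), (394, 54.6, 7.1), (400, 59.6, 6.9), (406, 64.5, 6.7), (412, 69.6, 6.6), (418, -48.7, 142.4)]
```

It fell back onto the mat instead of staying up, flat in front of the step again. There is plenty of time, so I'll redo it without letting go. Backing off to look first.

Emit:
jog_arm(
  motion=[
    {"dx":-0.2,"dy":2.0,"dz":0,"turn":0},
    {"dx":-0.2,"dy":2.0,"dz":0,"turn":0},
    {"dx":-0.2,"dy":2.0,"dz":0,"turn":0},
    {"dx":0,"dy":0,"dz":0,"turn":0},
    {"dx":0,"dy":0,"dz":0,"turn":0},
  ],
)

```text
time: 12.07
tool_pos: [0.5117, 0.3071, 0.069]
tcp_rot: [2.091, 2.344, -0.001]
wrist_force: [-0.3, 0.0, 0.4]
width: 0.256
```

```bash
python3 prof.py; python3 meas.py m4
```

```text
t 12.0667 tcp p,s,z -98.02932906591379 -2.488834775880876 68.95195238522803 F p,z -0.05356610885694949 0.38976183538302656
308 [(280, -82.6, -2.6), (286, -79.3, -0.6), (292, -74.7, -1.8), (298, -70.8, -1.2), (304, -66.5, -1.3), (310, -62.1, -1.6), (316, -57.5, -2.1), (322, -58.6, 7.7), (328, -57.0, 12.4), (334, -52.7, 12.2), (340, -49.1, 13.0), (346, -46.1, 15.0), (352, -45.1, 19.9), (358, -41.4, 20.5), (364, -36.3, 19.2), (370, -31.8, 19.0), (376, -27.4, 18.8), (382, -23.5, 19.4), (388, -18.3, 18.5), (394, -14.6, 19.4), (400, -8.5, 17.5), (406, 5.6, 6.5), (412, 10.4, 6.6), (418, -108.3, 142.6)]
322 [(280, -83.1, -1.2), (286, -79.2, -0.8), (292, -74.7, -1.8), (298, -70.7, -1.4), (304, -66.8, -0.7), (310, -61.8, -2.3), (316, -57.4, -2.3), (322, -56.3, 3.7), (328, -54.8, 8.4), (334, -52.2, 11.3), (340, -49.1, 13.1), (346, -46.7, 15.9), (352, -45.8, 20.9), (358, -42.0, 21.4), (364, -35.8, 18.6), (370, -32.4, 19.8), (376, -27.6, 19.1), (382, -25.0, 21.5), (388, -18.8, 19.1), (394, -14.3, 19.1), (400, -9.0, 18.2), (406, 4.4, 7.9), (412, 10.2, 6.8), (418, -108.0, 142.2)]
t 12.1167 tcp p,s,z -97.27250794039855 -2.6244806984467917 68.85684516790442 F p,z 1.2081079576698985 0.8660516070154518
```

View pics/m4.png

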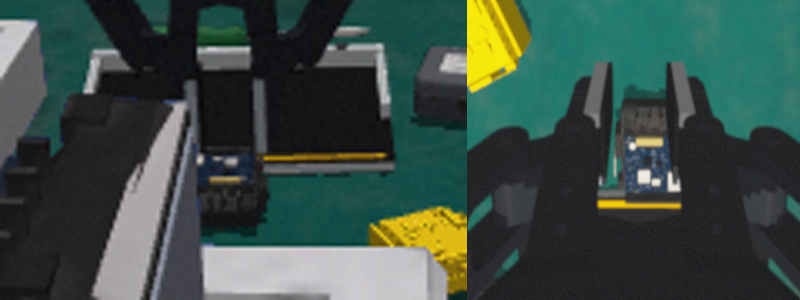

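Module is flat on the mat, square before the step, board up again. Its left edge shows at wrist crop (622,185), so it has shifted a bit along +s. Computing the lateral offset.

```bash
python3 - <<'E'
from h import *
for uv,z in (((299,338),.021),((299,360),.021),((299,385),.021),((296,338),.013)):
    W=ray("wrist",[uv],z)[0]*1000; print(uv,(W[:2]-[525,210])@[.112,-.994],(W[:2]-[525,210])@[.994,.111])
p,d=viewer.read_camera("top"); np.savez("t2.npz",p=p)
c=viewer.camera_info("wrist");w,d=viewer.read_camera("wrist")
f=240/np.tan(np.radians(c["vertical_fov"]/2))
v,u=np.mgrid[:480,:640]; C=np.stack([(u-c["cx"])/f*d,(v-c["cy"])/f*d,d],-1)
W=((C-c["t"])@c["R"])*1000; D=W[...,:2]-[525,210]; P=D@[.112,-.994]; S=D@[.994,.111]
m=(d>0)&(W[...,2]>16)&(W[...,2]<24)&(P>-75)&(P<-5)
for a in(-50,-40,-30,-20): k=m&(abs(P-a)<4); print(a,S[k].min(),S[k].max())
E
```

```text
(299, 338) -53.89834722528597 -12.391130483939287
(299, 360) -38.88208814903003 -12.601617120926772
(299, 385) -21.07646260754597 -12.851203001181835
(296, 338) -49.061728452329476 -14.667735594151425
-50 -6.512810461888507 131.14187325444297
-40 -16.373091901581297 129.56091461731208
-30 -15.954671866925963 128.4828460735715
-20 -15.575581381699399 126.77927435867093
```

Left edge is at s≈−13 to −16, so the centre is at about s=+11. Recentring the tool there and descending behind it, with the tips a bit lower this time.

Emit:
jog_arm(
  motion=[
    {"dx":1.3,"dy":0.15,"dz":-1.0,"turn":0},
    {"dx":0,"dy":0,"dz":-2.0,"turn":0},
    {"dx":0,"dy":0,"dz":-1.7,"turn":0},
    {"dx":0,"dy":0,"dz":-1.2,"turn":0},
    {"dx":0,"dy":0,"dz":-0.7,"turn":0},
    {"dx":0,"dy":0,"dz":0,"turn":0},
    {"dx":0,"dy":0,"dz":0,"turn":0},
    {"dx":0,"dy":0,"dz":0,"turn":0},
  ],
)

```text
time: 12.98
tool_pos: [0.5258, 0.3084, 0.0043]
tcp_rot: [2.093, 2.342, 0.002]
wrist_force: [0.3, 0.2, 0.7]
width: 0.259
```

```bash
python3 meas.py
```

```text
t 12.9833 tcp p,s,z -97.755619138748 11.703719078459937 4.276196027575223 F p,z -0.20335478650513067 0.7280475127523524
```

Emit:
jog_arm(
  motion=[
    {"dx":0.07,"dy":-0.6,"dz":-0.1,"turn":0},
    {"dx":0.07,"dy":-0.6,"dz":-0.1,"turn":0},
    {"dx":0.07,"dy":-0.6,"dz":0,"turn":0},
    {"dx":0.06,"dy":-0.5,"dz":0,"turn":0},
    {"dx":0.05,"dy":-0.4,"dz":0,"turn":0},
    {"dx":0.05,"dy":-0.4,"dz":0,"turn":0},
    {"dx":0.02,"dy":-0.2,"dz":0,"turn":0},
    {"dx":0.01,"dy":-0.1,"dz":0,"turn":0},
    {"dx":0,"dy":0,"dz":0,"turn":0},
    {"dx":0,"dy":0,"dz":0,"turn":0},
  ],
)

```text
time: 13.82
tool_pos: [0.529, 0.2741, 0.0013]
tcp_rot: [-2.094, -2.342, 0.0]
wrist_force: [0.6, -0.8, -0.7]
width: 0.254
```

```bash
python3 meas.py
```

```text
t 13.8167 tcp p,s,z -63.291455398210715 11.100821541265372 1.3377040362644101 F p,z 0.8404750503141323 -0.7010144451679251
```

Emit:
jog_arm(
  motion=[
    {"dx":0.01,"dy":-0.1,"dz":0,"turn":0},
    {"dx":0,"dy":0,"dz":0,"turn":0},
    {"dx":0,"dy":0,"dz":0,"turn":0},
  ],
)

```text
time: 14.07
tool_pos: [0.5292, 0.2733, 0.0014]
tcp_rot: [2.093, 2.342, 0.0]
wrist_force: [-0.1, -0.3, 0.3]
width: 0.261
```

Emit:
jog_arm(
  motion=[
    {"dx":0.01,"dy":-0.1,"dz":0,"turn":0},
    {"dx":0,"dy":0,"dz":0,"turn":0},
    {"dx":0,"dy":0,"dz":0,"turn":0},
  ],
)

```text
time: 14.32
tool_pos: [0.5292, 0.2732, 0.0015]
tcp_rot: [-2.093, -2.341, -0.002]
wrist_force: [-1.8, 5.6, 0.9]
width: 0.261
```

Emit:
jog_arm(
  motion=[
    {"dx":0.01,"dy":-0.05,"dz":0,"turn":0},
    {"dx":0,"dy":0,"dz":0,"turn":0},
    {"dx":0,"dy":0,"dz":0,"turn":0},
  ],
)

```text
time: 14.57
tool_pos: [0.5292, 0.2732, 0.0016]
tcp_rot: [-2.093, -2.341, -0.003]
wrist_force: [-1.6, 6.1, 0.6]
width: 0.255
```

Pressed at about 6 N. Second lift, 0→20°, then on to 45°.

Emit:
jog_arm(
  motion=[
    {"dx":0,"dy":-0.02,"dz":0.15,"turn":0},
    {"dx":0,"dy":0,"dz":0.2,"turn":0},
    {"dx":0,"dy":0,"dz":0.22,"turn":0},
    {"dx":0,"dy":-0.02,"dz":0.22,"turn":0},
    {"dx":0,"dy":-0.03,"dz":0.22,"turn":0},
    {"dx":0,"dy":-0.04,"dz":0.22,"turn":0},
    {"dx":0,"dy":-0.05,"dz":0.22,"turn":0},
    {"dx":0,"dy":-0.06,"dz":0.22,"turn":0},
    {"dx":0,"dy":0,"dz":0,"turn":0},
  ],
)

```text
time: 15.32
tool_pos: [0.5297, 0.271, 0.0191]
tcp_rot: [-2.094, -2.341, -0.004]
wrist_force: [-2.2, 7.1, 1.3]
width: 0.259
```

```bash
python3 prof.py
```

```text
t 15.3167 tcp p,s,z -60.092839162445294 11.461818330406318 19.07271564150751 F p,z -7.276846713614121 1.3008132406825579
308 [(280, -65.5, -1.7), (286, -62.5, -1.3), (292, -59.8, -0.4), (298, -56.1, -1.5), (304, -52.7, -1.9), (310, -49.7, -1.4), (316, -46.0, -2.2), (322, -43.0, -1.7), (328, -39.1, -2.5), (334, -47.4, 17.3), (340, -47.1, 21.8), (346, -46.1, 25.0), (352, -44.0, 26.3), (358, -41.1, 26.3), (364, -39.2, 27.8), (370, -35.8, 27.1), (376, -33.8, 28.5), (382, -31.4, 29.3), (388, -31.4, 33.2), (394, -28.9, 33.7), (400, -21.4, 28.2), (406, -17.1, 26.9), (412, -11.4, 24.1), (418, -69.5, 92.1)]
322 [(280, -65.4, -1.8), (286, -62.6, -1.1), (292, -59.6, -0.8), (298, -56.1, -1.6), (304, -52.8, -1.7), (310, -49.3, -2.2), (316, -46.2, -1.7), (322, -43.0, -1.5), (328, -40.0, -1.0), (334, -47.0, 16.8), (340, -46.9, 21.6), (346, -45.6, 24.2), (352, -43.9, 26.2), (358, -40.8, 25.9), (364, -38.5, 26.9), (370, -36.0, 27.5), (376, -34.2, 29.0), (382, -31.0, 28.8), (388, -29.4, 30.6), (394, -25.2, 29.1), (400, -20.9, 27.7), (406, -16.8, 26.6), (412, -11.4, 24.1), (418, -69.5, 92.1)]
```

Emit:
jog_arm(
  motion=[
    {"dx":0,"dy":-0.07,"dz":0.21,"turn":0},
    {"dx":0,"dy":-0.07,"dz":0.21,"turn":0},
    {"dx":0.01,"dy":-0.09,"dz":0.21,"turn":0},
    {"dx":0.01,"dy":-0.09,"dz":0.21,"turn":0},
    {"dx":0.01,"dy":-0.1,"dz":0.2,"turn":0},
    {"dx":0.01,"dy":-0.11,"dz":0.2,"turn":0},
    {"dx":0.01,"dy":-0.12,"dz":0.2,"turn":0},
    {"dx":0.01,"dy":-0.13,"dz":0.19,"turn":0},
    {"dx":0.01,"dy":-0.14,"dz":0.18,"turn":0},
    {"dx":0.01,"dy":-0.14,"dz":0.18,"turn":0},
    {"dx":0,"dy":0,"dz":0,"turn":0},
  ],
)

```text
time: 16.28
tool_pos: [0.5309, 0.2602, 0.0394]
tcp_rot: [-2.094, -2.342, -0.005]
wrist_force: [-1.5, 5.0, 3.6]
width: 0.256
```

Emit:
jog_arm(
  motion=[
    {"dx":0.01,"dy":-0.15,"dz":0.16,"turn":0},
    {"dx":0.01,"dy":-0.16,"dz":0.16,"turn":0},
    {"dx":0.02,"dy":-0.17,"dz":0.15,"turn":0},
    {"dx":0.02,"dy":-0.17,"dz":0.15,"turn":0},
    {"dx":0.02,"dy":-0.18,"dz":0.14,"turn":0},
    {"dx":0.02,"dy":-0.19,"dz":0.13,"turn":0},
    {"dx":0.02,"dy":-0.19,"dz":0.12,"turn":0},
    {"dx":0.02,"dy":-0.2,"dz":0.12,"turn":0},
    {"dx":0,"dy":0,"dz":0,"turn":0},
  ],
)

```text
time: 17.03
tool_pos: [0.5327, 0.2465, 0.0517]
tcp_rot: [-2.094, -2.341, -0.007]
wrist_force: [-3.7, 5.1, 9.9]
width: 0.256
```

```bash
python3 prof.py
```

```text
t 17.0333 tcp p,s,z -35.467156935876105 11.705821631243824 51.715036487277516 F p,z -5.436012647254943 9.930376743477469
308 [(280, -27.6, -1.7), (286, -24.0, -1.4), (292, -20.2, -1.4), (298, -16.2, -1.8), (304, -11.9, -2.7), (310, -8.5, -1.8), (316, -5.1, -0.7), (322, -20.0, 34.0), (328, -23.8, 46.6), (334, -22.9, 50.3), (340, -20.6, 51.4), (346, -17.8, 51.8), (352, -14.6, 51.5), (358, -8.7, 47.3), (364, -5.1, 46.7), (370, -2.3, 47.4), (376, 30.9, 6.9), (382, 35.5, 6.4), (388, 39.6, 6.6), (394, 44.6, 5.8), (400, 49.0, 5.8), (406, 52.6, 6.8), (412, 57.1, 6.8), (418, -46.1, 126.1)]
322 [(280, -27.7, -1.5), (286, -23.9, -1.6), (292, -20.2, -1.5), (298, -16.6, -0.9), (304, -12.6, -1.3), (310, -8.5, -1.6), (316, -4.7, -1.4), (322, -20.8, 35.5), (328, -24.2, 47.3), (334, -23.8, 51.8), (340, -21.0, 52.1), (346, -19.0, 53.8), (352, -13.6, 50.0), (358, -8.5, 47.1), (364, -4.0, 45.3), (370, 26.6, 7.0), (376, 31.7, 5.9), (382, 35.2, 6.9), (388, 39.6, 6.7), (394, 44.5, 6.0), (400, 48.3, 6.7), (406, 51.9, 7.7), (412, 57.6, 6.2), (418, -44.6, 124.4)]
```

Emit:
jog_arm(
  motion=[
    {"dx":0.01,"dy":-0.2,"dz":0.13,"turn":0},
    {"dx":0.01,"dy":-0.2,"dz":0.12,"turn":0},
    {"dx":0.01,"dy":-0.21,"dz":0.1,"turn":0},
    {"dx":0.01,"dy":-0.21,"dz":0.09,"turn":0},
    {"dx":0.01,"dy":-0.22,"dz":0.08,"turn":0},
    {"dx":0.01,"dy":-0.22,"dz":0.06,"turn":0},
    {"dx":0.02,"dy":-0.22,"dz":0.05,"turn":0},
    {"dx":0.02,"dy":-0.22,"dz":0.04,"turn":0},
    {"dx":0,"dy":0,"dz":0,"turn":0},
  ],
)

```text
time: 17.83
tool_pos: [0.5345, 0.2287, 0.0591]
tcp_rot: [2.093, 2.341, 0.006]
wrist_force: [-3.0, 2.1, 13.0]
width: 0.256
```

```bash
python3 prof.py
```

```text
t 17.8333 tcp p,s,z -17.533704601713623 11.491599944325477 59.07212862118286 F p,z -2.4486336682785326 13.025234266303658
308 [(280, -6.6, -1.7), (286, -6.5, 7.2), (292, -7.5, 17.9), (298, -7.0, 24.6), (304, -8.4, 34.7), (310, -8.5, 41.4), (316, -9.2, 48.9), (322, -8.2, 52.8), (328, -7.5, 56.8), (334, -4.1, 56.1), (340, -1.4, 56.7), (346, 8.3, 46.3), (352, 11.5, 46.4), (358, 41.4, 7.1), (364, 45.3, 7.5), (370, 50.3, 6.6), (376, 54.3, 7.1), (382, 59.1, 6.6), (388, 64.0, 6.0), (394, 67.9, 6.8), (400, 72.5, 6.7), (406, 77.3, 6.5), (412, 81.7, 6.9), (418, -26.5, 131.6)]
322 [(280, -6.8, -1.3), (286, -6.5, 7.2), (292, -7.3, 17.5), (298, -7.8, 26.4), (304, -8.5, 34.9), (310, -8.8, 42.0), (316, -9.0, 48.5), (322, -8.3, 53.0), (328, -7.4, 56.6), (334, -4.8, 57.4), (340, -1.0, 56.1), (346, 8.5, 46.0), (352, 37.1, 7.2), (358, 41.3, 7.3), (364, 45.7, 7.0), (370, 50.4, 6.5), (376, 55.0, 6.2), (382, 59.0, 6.7), (388, 64.0, 6.0), (394, 68.6, 6.0), (400, 72.6, 6.7), (406, 77.2, 6.7), (412, 81.2, 7.4), (418, -27.2, 132.3)]
```

~87°. Dragging it on past the tipping point now.

Emit:
jog_arm(
  motion=[
    {"dx":0.02,"dy":-0.22,"dz":0.05,"turn":0},
    {"dx":0.02,"dy":-0.22,"dz":0.05,"turn":0},
    {"dx":0.02,"dy":-0.22,"dz":0.05,"turn":0},
    {"dx":0.02,"dy":-0.22,"dz":0.05,"turn":0},
    {"dx":0.02,"dy":-0.22,"dz":0.04,"turn":0},
    {"dx":0.02,"dy":-0.22,"dz":0.04,"turn":0},
    {"dx":0,"dy":0,"dz":0,"turn":0},
  ],
)

```text
time: 18.47
tool_pos: [0.5361, 0.2155, 0.0624]
tcp_rot: [2.092, 2.341, 0.007]
wrist_force: [-2.7, 2.4, 15.1]
width: 0.257
```

```bash
python3 prof.py
```

```text
t 18.4667 tcp p,s,z -4.255604330305608 11.649688588619558 62.39473850412669 F p,z -2.6660050702528557 15.133139721231206
308 [(280, -3.4, 26.2), (286, -3.2, 33.9), (292, -1.1, 36.6), (298, -0.2, 41.6), (304, 0.4, 47.1), (310, 1.4, 51.3), (316, 2.5, 55.1), (322, 4.1, 57.7), (328, 6.3, 59.2), (334, 9.9, 58.2), (340, 13.1, 57.9), (346, 48.8, 6.2), (352, 52.6, 6.9), (358, 57.0, 6.8), (364, 61.1, 7.2), (370, 65.5, 7.1), (376, 70.0, 7.0), (382, 74.7, 6.7), (388, 79.7, 6.2), (394, 83.2, 7.5), (400, 88.0, 7.3), (406, 92.7, 7.3), (412, 98.1, 6.6), (418, -13.4, 135.0)]
322 [(280, -2.7, 24.6), (286, -2.5, 32.3), (292, -0.8, 35.8), (298, -0.4, 42.1), (304, 0.7, 46.6), (310, 1.5, 51.2), (316, 2.7, 54.7), (322, 4.5, 57.1), (328, 6.1, 59.6), (334, 9.4, 59.1), (340, 13.4, 57.5), (346, 47.9, 7.7), (352, 52.9, 6.6), (358, 57.5, 6.2), (364, 61.2, 7.1), (370, 65.3, 7.5), (376, 70.5, 6.5), (382, 74.1, 7.6), (388, 79.0, 7.1), (394, 84.5, 6.0), (400, 88.5, 6.7), (406, 92.8, 7.2), (412, 98.1, 6.6), (418, -14.8, 136.5)]
```

It is past vertical (~100°). A bit further.

Emit:
jog_arm(
  motion=[
    {"dx":0.02,"dy":-0.22,"dz":0.04,"turn":0},
    {"dx":0.02,"dy":-0.22,"dz":0.03,"turn":0},
    {"dx":0.03,"dy":-0.25,"dz":0.02,"turn":0},
    {"dx":0.03,"dy":-0.25,"dz":0.02,"turn":0},
    {"dx":0.03,"dy":-0.3,"dz":0.01,"turn":0},
    {"dx":0.03,"dy":-0.3,"dz":0,"turn":0},
    {"dx":0.03,"dy":-0.3,"dz":0,"turn":0},
    {"dx":0,"dy":0,"dz":0,"turn":0},
  ],
)

```text
time: 19.18
tool_pos: [0.5379, 0.1953, 0.0624]
tcp_rot: [2.09, 2.34, 0.004]
wrist_force: [0.1, -1.9, 11.0]
width: 0.258
```

```bash
python3 prof.py
```

```text
t 19.1833 tcp p,s,z 16.040204072201323 11.225061607490817 62.400598572386166 F p,z 1.91560977579761 11.000999642646674
308 [(280, 11.0, 40.9), (286, 13.0, 43.6), (292, 15.0, 46.0), (298, 16.6, 49.3), (304, 18.5, 51.8), (310, 20.2, 54.4), (316, 21.9, 56.8), (322, 24.9, 56.9), (328, 27.6, 57.6), (334, 60.9, 6.3), (340, 65.3, 6.0), (346, 69.4, 6.2), (352, 73.6, 6.4), (358, 77.8, 6.5), (364, 82.1, 6.6), (370, 86.8, 6.2), (376, 91.0, 6.5), (382, 95.5, 6.5), (388, 100.2, 6.4), (394, 105.3, 5.7), (400, 109.6, 6.2), (406, 114.6, 5.9), (412, 113.0, 13.1), (418, 6.1, 135.6)]
322 [(280, 10.8, 41.5), (286, 12.6, 44.5), (292, 14.3, 47.6), (298, 16.9, 48.8), (304, 18.1, 52.5), (310, 20.0, 54.8), (316, 21.8, 57.1), (322, 24.3, 58.0), (328, 27.9, 57.0), (334, 61.1, 6.1), (340, 65.0, 6.6), (346, 69.6, 6.0), (352, 73.3, 6.9), (358, 78.0, 6.2), (364, 83.0, 5.3), (370, 87.5, 5.3), (376, 90.4, 7.5), (382, -55.6, 203.4), (388, 101.0, 5.4), (394, 104.1, 7.4), (400, 108.7, 7.4), (406, 114.3, 6.3), (412, 113.5, 12.6), (418, 7.1, 134.6)]
```

~125°, well past balance. Continuing forward while easing the pressure so it drops face up.

Emit:
jog_arm(
  motion=[
    {"dx":0.03,"dy":-0.3,"dz":-0.05,"turn":0},
    {"dx":0.03,"dy":-0.3,"dz":-0.05,"turn":0},
    {"dx":0.03,"dy":-0.3,"dz":0,"turn":0},
    {"dx":0.03,"dy":-0.3,"dz":0.1,"turn":0},
    {"dx":0.03,"dy":-0.3,"dz":0.2,"turn":0},
    {"dx":0,"dy":0,"dz":0.4,"turn":0},
    {"dx":0,"dy":0,"dz":1.0,"turn":0},
    {"dx":0,"dy":0,"dz":1.0,"turn":0},
    {"dx":0,"dy":0,"dz":0,"turn":0},
  ],
)

```text
time: 19.98
tool_pos: [0.539, 0.1818, 0.0888]
tcp_rot: [2.092, 2.341, 0.006]
wrist_force: [0.6, 0.4, 0.8]
width: 0.259
```

Emit:
jog_arm(
  motion=[
    {"dx":-0.3,"dy":3.0,"dz":1.0,"turn":0},
    {"dx":-0.3,"dy":3.0,"dz":1.0,"turn":0},
    {"dx":-0.3,"dy":3.0,"dz":1.0,"turn":0},
    {"dx":-0.3,"dy":3.0,"dz":1.0,"turn":0},
    {"dx":-0.3,"dy":3.0,"dz":1.0,"turn":0},
    {"dx":-0.3,"dy":3.0,"dz":1.0,"turn":0},
    {"dx":-0.3,"dy":3.0,"dz":1.0,"turn":0},
    {"dx":0,"dy":0,"dz":0,"turn":0},
    {"dx":0,"dy":0,"dz":0,"turn":0},
  ],
)

```text
time: 20.73
tool_pos: [0.5163, 0.3933, 0.1572]
tcp_rot: [2.09, 2.345, 0.004]
wrist_force: [-0.4, -0.8, -0.6]
width: 0.258
```

```bash
python3 - <<'E'
from h import *
import runpy; runpy.run_path("meas.py")
p,d=viewer.read_camera("top");q,_=viewer.read_camera("side");np.savez("t3.npz",p=p,d=d)
cv2.imwrite("pics/e.png",np.hstack([cv2.resize(p[150:300,270:420,::-1],(400,400),interpolation=cv2.INTER_CUBIC),cv2.resize(q[170:290,220:340,::-1],(400,400),interpolation=cv2.INTER_CUBIC)]))
E
```

```text
t 20.7333 tcp p,s,z -183.14242692846548 11.652030219004734 157.24685688354865 F p,z 0.7226819315700453 -0.6002790778425313
```

View pics/e.png

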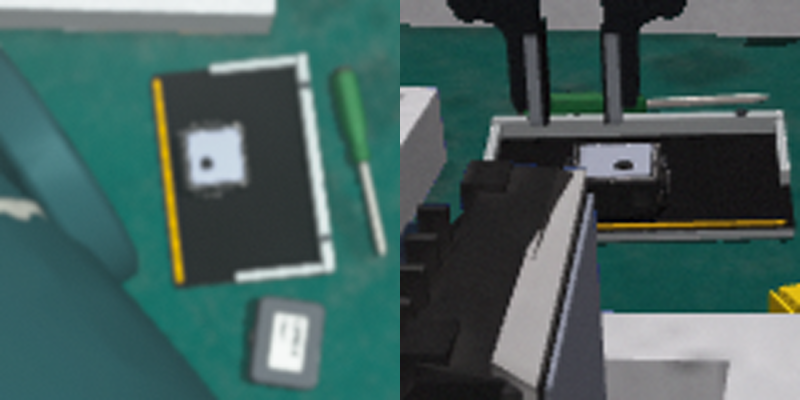

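Both views show the module face up (pale panel at (215,155) left and (618,160) right), inside the plate and clear of the yellow line. The case and driver look undisturbed. One depth check for flatness, then hand in.

```bash
python3 - <<'E'
from h import *
Z=np.load("t3.npz");p,d=Z["p"],Z["d"];c=viewer.camera_info("top")
f=240/np.tan(np.radians(c["vertical_fov"]/2));v,u=np.mgrid[:480,:640]
W=((np.stack([(u-c["cx"])/f*d,(v-c["cy"])/f*d,d],-1)-c["t"])@c["R"])*1000
D=W[...,:2]-[525,210];P=D@[.112,-.994];S=D@[.994,.111]
m=(W[...,2]>18)&(P>0)&(P<105)&(abs(S)<75)
A=np.c_[P[m],S[m],np.ones(m.sum())];k=np.linalg.lstsq(A,W[...,2][m],rcond=None)[0]
print(m.sum(),"slopes",k[:2],"z med",np.median(W[...,2][m]),"p",np.percentile(P[m],[1,99]),"s",np.percentile(S[m],[1,99]))
bot.finish_job()
E
```

```text
628 slopes [-0.00509109  0.02227687] z med 28.348762480598964 p [13.99009209 63.96854104] s [-19.16256411  34.71270545]
the job is handed in; nothing more can be done
```

The module now lies flat, face up and wholly on the turnover plate, and I've handed the job in at about 21 s of the 45 s.

**What I did:** I pushed the module across the mat with both fingertips until it lay square against the step. I then pressed its trailing side at roughly 5–15 N and moved the fingertips in an arc, so it tipped over the step edge and fell onto the plate.

**First attempt failed:** I let go when the module stood upright at about 90°, and it fell back onto the mat, still face down and about 12 mm to one side. I lined up with it again and repeated the push, keeping contact until it was well past vertical (about 125°).

**Last checks:**
- **Face up:** the pale panel shows in both the top and side pictures.
- **Flat:** its slope is under 0.025, and its top is at about 28 mm against an expected 29 mm.
- **On the plate:** it sits from 14 to 64 mm behind the step and from −19 to +35 mm across the plate's ±85 mm width.
- **Robot clear:** the arm was about 18 cm behind the step and touching nothing.
- **Case and driver:** they look unmoved in the last picture.
- **Not rechecked:** the cup was hidden by the arm in the last picture. The tool came no closer than about 3 cm to it by estimate.

The highest wrist force I read was about 15 N.

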